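# Open the bench clamp beside the coffee machines

## Task

The filter basket on the bench clamp has to be freed: press the black release key on the sliding jaw right down so that it stays down, then push the sliding jaw all the way back along its bar, away from the basket, until it stops. Push with the fingers only and lift nothing; do not force the jaw before the key is down, and leave the basket and the other things on the bench standing where they are.

Things in the scene. Friction and masses are not known exactly. Their poses are not given: they have to be found in the camera images.
- clamp: Steel bench clamp bolted down: base plate 320 x 110 x 8 mm; a toothed bar along it, 44 mm wide, top at 36 mm height; low fixed jaw at one end (70 wide, 30 thick, top 76 mm); end stop at the other (top 42 mm). Origin: on the bench, on the bar's centre line. +x runs along the bar from fixed jaw to end stop, the way the sliding jaw opens; z up. Fixed jaw's face at x = -130 mm.
- jaw_top (a point): Sliding jaw: steel plate across the bar, 70 mm wide, 18 thick, top 124 mm above the bench; behind it, on the end-stop side, an aluminium carriage (to 85 mm from the gripping face, 68 wide, top 72 mm). Point: mid top edge of the gripping face, the side facing the basket; the plate lies on its clamp +x side. Above the basket this face is free to be pushed along clamp +x.
- jaw (a joint): Opening of the sliding jaw in m: 0 = against the fixed jaw, 0.170 = fully back at its stop. It starts between 0.062 and 0.095. Stiff slide, about 4 N of friction when released (more when moved fast, 12 N per m/s); stays where it is left. While the key is up the ratchet blocks it (up to 8 mm of play).
- release_top (a point): Black plastic release key on the carriage behind the jaw plate: 40 mm along the bar, 36 mm wide. Point: centre of its top face, 52 mm from the gripping face along clamp +x, 86 mm above the bench when up. Pressed straight down it goes 10 mm, to 76 mm (still 4 mm above the carriage). Moves with the jaw.
- release (a joint): How far the key is pressed in m: 0 = up, ratchet holding; 0.010 = right down, ratchet free. Takes about 11 N; it stays down when let go.
- basket: Open steel filter basket, round, 56 mm in diameter, 32 mm tall, standing loose on the bar between the jaws with its rim 68 mm above the bench. Origin: centre of its underside; z up. To be left where it stands.
- tamper: Bystander: dark metal coffee tamper standing upright, 56 mm in diameter, 84 mm tall. Origin: centre of its underside.
- jug: Bystander: steel milk jug, 72 mm in diameter, 85 mm tall, with a handle. Origin: centre of its underside.
- cup: Bystander: white cup, 64 mm in diameter, 58 mm tall. Origin: centre of its underside.
- grease: Bystander: small closed jar, 44 mm in diameter, 45 mm tall. Origin: centre of its underside.
- screwdriver: Bystander: screwdriver with a black handle lying flat, 170 mm long. Origin: under its middle.
- collar: Bystander: brass ring lying flat, 68 mm in diameter, 16 mm tall. Origin: centre of its underside.
Mind the look-alikes: they are no part of the job. What is shaped like the basket but yellow is not meant.

How it is judged:
On the way, in this order (a step that is already met when the one before it is completed fails the run):
1. the release key is pressed down while the jaw is still where it was (value of joint release above 0.006 m and distance of jaw_top from where it was at the start of the episode below 0.012 m), for 0.2 s.
2. the sliding jaw is pushed back to its stop (value of joint jaw above 0.164 m), for 0.2 s.
At the end, for the whole second after the job is handed in: The sliding jaw is within 6 mm of its stop (opening over 164 mm of 170), the key is still down (over 4 mm of 10), and the basket stands upright within 15 mm of where it was (value of joint jaw above 0.164 m and value of joint release above 0.004 m and distance of basket from where it was at the start of the episode below 0.015 m and angle between basket's own z axis and vertical below 0.15 rad and linear speed of basket below 0.02 m/s); the robot touches nothing.
It fails at once if the jaw was forced open while the ratchet still held (distance of jaw_top from where it was at the start of the episode above 0.012 m and value of joint release below 0.003 m).
It fails at once if the basket was moved, lifted or tipped (distance of basket from where it was at the start of the episode above 0.015 m or angle between basket's own z axis and vertical above 0.3 rad).
It fails at once if a bystander was moved, lifted or knocked over (distance of any of tamper, jug, cup, grease, screwdriver, collar from where it was at the start of the episode above 0.03 m or angle between any of tamper, jug, cup's own z axis and vertical above 0.5 rad).
It also fails if it takes over 45 s, if anything falls off the work surface, if the arm or the gripper's body presses on something with over 40 N, if the wrist force passes 120 N, or if a joint passes its speed limit or range.

## Robot

A 7-joint arm with a two-finger parallel gripper is mounted at the origin on the work surface. World frame = base frame: x ahead of the robot, y to its left, z up, the work surface at z = 0. Lengths are in m, angles in rad, forces in N, time in s.
With the tool pointing down it reaches from about 0.35 to 0.775 m from the base axis. Payload 3.1 kg.
Tool frame: the origin (TCP) lies midway between the tips of the shut fingers; the grasp point (between the pads) lies 19 mm behind it; y points along the fingers, z is the direction in which the jaws open and shut, and the axes are right-handed (so a half turn about y gives the same grasp; the last joint's range is limited). The gripper opens to 85 mm and grips with 20 to 120 N. Pads are 22 mm wide; open, the fingers measure 114 mm over their backs; the gripper's body (76 mm by 85 mm) begins 54 mm behind the grasp point. The pads swing forward as they close: fully open they stand 13 mm farther back than shut.
Start: joints at [1.089, 0.311, 0.014, 1.512, -0.004, 1.319, -0.027], TCP at [0.234, -0.498, 0.192] pointing down, gripper open.
Joint ranges: [-2.7, 2.7], [-0.3, 1.91], [-1.27, 1.3], [0.12, 2.57], [-1.44, 4.58], [0.2, 2.03], [-3.05, 3.05]. Speed limits (rad/s): [2.79, 2.79, 3.14, 3.14, 3.14, 3.14, 3.14].

## Interface

Orientations are given as a unit quaternion [x, y, z, w].
In Python, from bench import bot gives the robot as it stands.
- The arm moves only by the tool drive_tool, never from a script. Its argument "motion" is a list of rows, each an object of numbers: "dx", "dy", "dz": the shift along the tool's x, y, z normalised to -1 to 1, where 1 is 0.3 m; "rx", "ry", "rz": the turn, a rotation vector about the tool's x, y, z normalised to -1 to 1, where 1 is pi rad. In form: [{"dx": .., "dy": .., "dz": .., "rx": .., "ry": .., "rz": ..}, ...]. A call has 1 to 20 rows; each row is the pose to reach, as a shift and turn from the pose measured when the call began, along the tool's axes at that moment, turning the shorter way round; what a row does not reach only later rows make up. A row lasts 1/8 s, in which the tool goes at most 62.5 mm and 10.7 degrees, less where a joint would pass 70% of its speed; a pose out of reach is approached as far as the arm can. A call with a number of a shift or a turn outside -1 to 1 is refused whole. A call with a gripper value outside its range is refused whole. "hand" is the opening, from 0 (shut) to 1 (fully open), set as the call begins (left out, the last holds). The fingers move at their own pace and stop on an object; the grip force is fixed at half the most. Time passes only in rows, so rows that repeat a pose let the fingers close. It gives the time, the measured TCP pose, the force and the opening at its end, in the units of the state.
- bot.read_state(): the state, without advancing time (a new reading comes with each control period).
- bot.get_image(name): name is "scene" or "top" or "wrist"; returns a dict with "frame" (420x560x3 uint8, red, green, blue), "z_map" (420x560 float32, m along the optical axis (not along the pixel's ray), 0 where there is no reading), "camera_matrix" (3x3 intrinsics, pixels), "pose" (4x4, takes a point from camera to world coordinates); the wrist camera has in their place "tool_from_camera" (4x4, takes a point from camera to tool coordinates, whose origin is the TCP and whose axes are the tool frame's). Camera axes: x right, y down, z forward; pixel columns grow to the right and rows downward; lengths in m; the calibration is good to about 2 mm. A picture is of the moment at which its call begins: read the wrist's pose just before it.
- bot.sign_off(): hands the job in, once; it reports no verdict.
The state is a dict: "t": time; "joints": joint angles; "qd": joint speeds; "effort": joint torques, N m; "tcp_pos": TCP position; "orientation": TCP orientation; "force": force on the tool from outside, world axes, zero at the start; "ft_torque": the same for the moment, N m; "finger_gap": finger opening in m.
Only numpy, scipy, OpenCV 4.12 (cv2) and the standard library are available. Lean on these libraries where they do the work, as an engineer would, in place of code of your own. Each camera call takes 0.05 s, during which the arm holds its last target.

## Working session

There is one attempt and no reset: what is moved stays moved. The work goes in short steps, Python scripts to look and compute and a tool call to move; the robot and the scene stay as the last step left them, time stands still between calls to the robot, and variables do not carry over. Pictures are saved under pics/ and viewed, and the job is handed in when it is done.

Besides the shell and the picture viewer there is one more tool, called after "Emit:" as name(argument=value, ...) on one line, values as JSON. drive_tool: Moves the arm, as the interface text tells. Scaled input: -1 to 1 covers 0.3 m each way for a shift and pi rad each way for a turn. Its arguments: {"type":"object","properties":{"motion":{"type":"array"},"hand":{"type":"number"}},"required":["motion"]}

```bash
mkdir -p pics; ls
cat > h.py <<'E'
import numpy as np, cv2
from bench import bot
def save(n,im): cv2.imwrite('pics/'+n+'.png',im[...,::-1])
def pts(d,pose=None):
    P=d.get('pose') if pose is None else pose
    K=d['camera_matrix'];z=d['z_map'];v,u=np.mgrid[:z.shape[0],:z.shape[1]]
    c=np.stack([(u-K[0,2])/K[0,0]*z,(v-K[1,2])/K[1,1]*z,z],-1)
    return c@P[:3,:3].T+P[:3,3]
E
python3 - <<'E'
from h import *
s=bot.read_state();print(s)
for n in('scene','top'):
    d=bot.get_image(n);save(n+'0',d['frame']);np.savez('/tmp/'+n,**d);print(d['pose'].round(3).tolist(),d['camera_matrix'].round(1).tolist())
E
```

```text
pics
{'t': 0.0, 'joints': array([ 1.08929551,  0.31171764,  0.01394189,  1.51306529, -0.00440573,
        1.31919091, -0.02717306]), 'qd': array([-0.00117548,  0.00168464,  0.00093469, -0.00066555,  0.00118215,
        0.00026895, -0.00027058]), 'effort': array([ 4.16994942e-05, -3.79915094e+01,  1.45645891e-01, -2.30587935e+01,
        1.20660535e-02,  1.35809236e-02,  4.50166419e-05]), 'tcp_pos': array([ 0.23385029, -0.49689834,  0.19062214]), 'orientation': array([-0.15450175,  0.6908718 , -0.68926225,  0.15408737]), 'force': array([ 0.40750764, -0.39319895,  0.43862282]), 'ft_torque': array([-0.00953244, -0.01520128, -0.01323136]), 'finger_gap': 0.08548685723627586}
[[-0.632, 0.485, -0.605, 1.064], [0.775, 0.38, -0.505, 0.383], [-0.015, -0.788, -0.616, 0.614], [0.0, 0.0, 0.0, 1.0]] [[423.4, 0.0, 274.4], [0.0, 423.4, 209.0], [0.0, 0.0, 1.0]]
[[-0.0, -0.999, 0.05, 0.501], [-1.0, -0.001, -0.028, -0.002], [0.028, -0.05, -0.998, 0.945], [0.0, 0.0, 0.0, 1.0]] [[491.0, 0.0, 276.1], [0.0, 491.0, 206.1], [0.0, 0.0, 1.0]]
```

View pics/scene0.png

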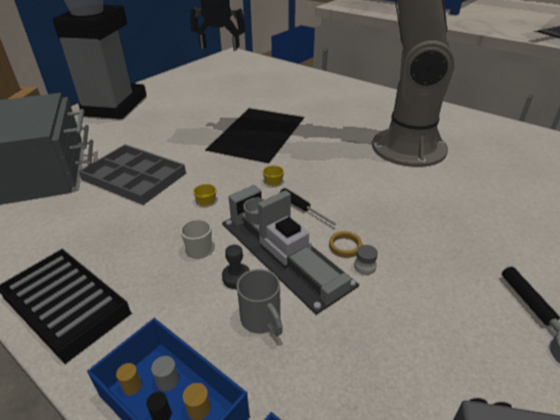

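View pics/top0.png

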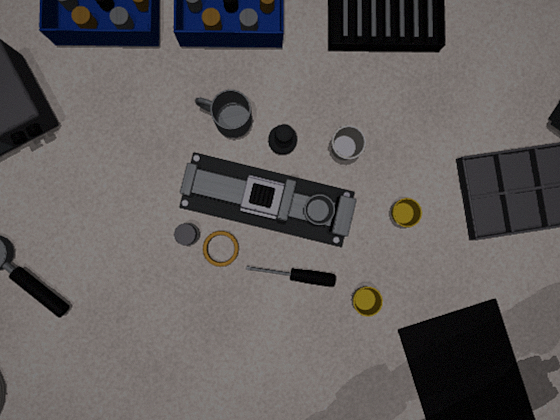

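The top view shows the clamp: the end stop is near (189,180), the key (black on the light carriage) at (263,195), the jaw plate at (287,199), the steel basket at (319,209) and the fixed jaw at (343,215). The yellow baskets at (406,212) and (367,300) are decoys. The steel one between the jaws is the one meant.

Run:
```python
from h import *
d=dict(np.load('/tmp/top.npz'));W=pts(d);im=d['frame']
c=im[140:260,165:375];save('crop0',cv2.resize(c,None,fx=3.7,fy=3.7,interpolation=cv2.INTER_CUBIC))
sub=np.zeros(im.shape[:2],bool);sub[150:250,175:360]=1
z=W[...,2]
def rect(lo,hi,name,extra=None):
    m=sub&(z>lo)&(z<hi)
    if extra is not None:m&=extra
    m=cv2.morphologyEx(m.astype(np.uint8),cv2.MORPH_OPEN,np.ones((3,3)))
    n,l,s,cc=cv2.connectedComponentsWithStats(m)
    for i in range(1,n):
        if s[i,4]<40: continue
        p=W[l==i];r=cv2.minAreaRect(p[:,:2].astype(np.float32));print(name,s[i,4],cc[i].round(),p.mean(0).round(4),np.median(p[:,2]).round(4),'rect',np.round(r[0],4),np.round(r[1],4),round(r[2],2))
rect(.004,.02,'plate');rect(.03,.04,'bar');rect(.116,.135,'jaw');rect(.064,.0755,'carr');rect(.079,.095,'key');
```

```text
plate 1840 [267. 176.] [ 0.6052 -0.0109  0.0085] 0.0084 rect [ 0.6006 -0.0218] [0.3189 0.0303] 76.77
plate 2301 [260. 220.] [0.5217 0.0029 0.0085] 0.0084 rect [ 0.5222 -0.0029] [0.3197 0.031 ] 76.29
plate 228 [220. 239.] [0.4855 0.0768 0.0159] 0.0162 rect [0.4835 0.0765] [0.0339 0.066 ] 0.03
bar 1204 [219. 186.] [0.5829 0.0784 0.0363] 0.0364 rect [0.5828 0.0786] [0.0949 0.0471] 75.95
bar 361 [298. 207.] [ 0.5456 -0.0693  0.0363] 0.0364 rect [ 0.5457 -0.0717] [0.0337 0.0446] 76.58
jaw 433 [287. 200.] [ 0.5528 -0.0429  0.124 ] 0.1241 rect [ 0.5531 -0.0431] [0.0179 0.0699] 76.49
carr 672 [262. 196.] [ 0.5623 -0.0021  0.0721] 0.0723 rect [ 0.5631 -0.0021] [0.0666 0.0562] 76.1
key 464 [262. 195.] [ 0.5629 -0.0013  0.0862] 0.0863 rect [ 0.5633 -0.0013] [0.0397 0.0362] 76.21
```

Run:
```python
from h import *
d=dict(np.load('/tmp/scene.npz'));W=pts(d);im=d['frame']
c=im[170:310,210:370];save('crop1',cv2.resize(c,None,fx=4,fy=4,interpolation=cv2.INTER_CUBIC))
z=W[...,2]
sub=np.zeros(z.shape,bool);sub[170:310,220:360]=1
for lo,hi,n in((.118,.13,'jaw'),(.08,.092,'key')):
    m=sub&(z>lo)&(z<hi);n_,l,s,cc=cv2.connectedComponentsWithStats(m.astype(np.uint8))
    for i in range(1,n_):
        if s[i,4]>25:
            p=W[l==i];r=cv2.minAreaRect(p[:,:2].astype(np.float32));print(n,s[i,4],cc[i].round(),p.mean(0).round(4),np.round(r[0],4),np.round(r[1],4),r[2])
```

```text
jaw 253 [274. 200.] [ 0.5585 -0.0389  0.1227] [ 0.5558 -0.0403] [0.02   0.0701] 76.95143127441406
key 144 [274. 216.] [ 0.563  -0.035   0.0859] [ 0.5593 -0.0331] [0.0152 0.0699] 65.3702621459961
key 281 [288. 226.] [0.5687 0.0029 0.0853] [0.5663 0.0011] [0.0406 0.0365] 75.04547882080078
key 66 [233. 249.] [ 0.6792 -0.0375  0.0815] [ 0.6781 -0.0389] [0.023  0.0226] 5.8619232177734375
key 323 [258. 286.] [0.7197 0.0575 0.0836] [0.7186 0.0567] [0.0712 0.0717] 80.46139526367188
```

The key is at (0.563, -0.001), the gripping face at (0.551, -0.052), and the clamp +x direction is about (0.236, 0.972). The opening is about 89 mm. Next I work out the tool orientation and the moves.

```bash
cat >> h.py <<'E'
from scipy.spatial.transform import Rotation as R
u=np.array([np.cos(np.radians(76.4)),np.sin(np.radians(76.4)),0])
def rel(target,level=True):
    s=bot.read_state();r=R.from_quat(s['orientation']);M=r.as_matrix()
    y=np.array([0,0,-1.]);best=None
    for sg in(1,-1):
        x=sg*u;T=np.stack([x,y,np.cross(x,y)],1);rv=(r.inv()*R.from_matrix(T)).as_rotvec()
        if best is None or np.linalg.norm(rv)<np.linalg.norm(best): best=rv;bx=sg
    print('t',s['t'],'tcp',s['tcp_pos'].round(4),'F',s['force'].round(2),'tool axes xyz cols',M.round(2).tolist(),'j',s['joints'].round(2))
    print('sgn x vs u',bx,'shift n',(M.T@(np.array(target)-s['tcp_pos'])/.3).round(4),'rot n',(best/np.pi).round(4))
E
python3 -c "
from h import *
k=np.array([.5633,-.0013,0])
t=k+.003*u;t[2]=.19;rel(t)"
```

```text
t 0.1 tcp [ 0.2339 -0.497   0.1907] F [ 0.1   0.59 -0.61] tool axes xyz cols [[-0.9, -0.0, 0.43], [-0.43, 0.0, -0.9], [0.0, -1.0, -0.0]] j [ 1.09  0.31  0.01  1.51 -0.    1.32 -0.03]
sgn x vs u -1 shift n [-1.7035  0.0045 -1.0351] rot n [ 0.0006 -0.2844 -0.0003]
```

View pics/crop0.png

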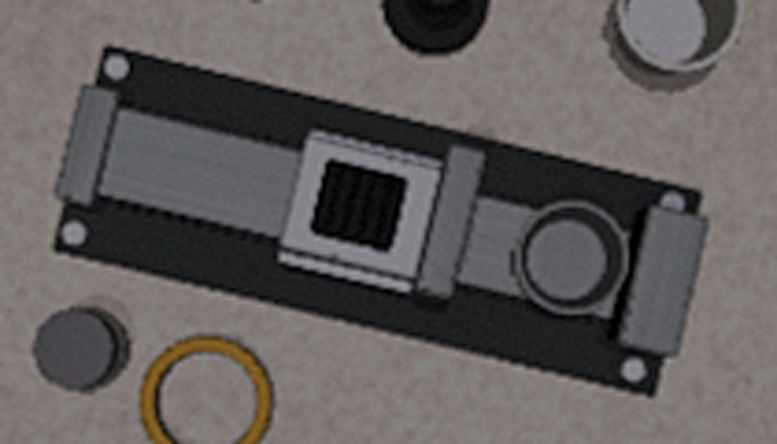

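The crop confirms it: black ribbed key at (360,205) on the light carriage, plate at (455,220), and the steel basket at (570,258), clear of the plate and next to the fixed jaw. I approach with the fingers shut.

Emit:
drive_tool(motion=[{"dx": -0.1,"dy": -0.05,"dz": -0.06,"ry": -0.03},{"dx": -0.25,"dy": -0.1,"dz": -0.15,"ry": -0.06},{"dx": -0.4,"dy": -0.1,"dz": -0.24,"ry": -0.09},{"dx": -0.55,"dy": -0.1,"dz": -0.33,"ry": -0.12},{"dx": -0.7,"dy": -0.1,"dz": -0.42,"ry": -0.15},{"dx": -0.85,"dy": -0.1,"dz": -0.52,"ry": -0.19},{"dx": -0.85,"dy": -0.1,"dz": -0.52,"ry": -0.22},{"dx": -0.85,"dy": -0.1,"dz": -0.52,"ry": -0.25},{"dx": -0.85,"dy": -0.1,"dz": -0.52,"ry": -0.284},{"dx": -0.85,"dy": -0.1,"dz": -0.52,"ry": -0.284}], hand=0)

```text
schema error: expected keys dx, dy, dz, rx, ry, rz
```

```bash
python3 -c "
from h import *
k=np.array([.5633,-.0013,0])
t=k+.003*u;t[2]=.19;rel(t)"
```

```text
t 0.1 tcp [ 0.2339 -0.497   0.1907] F [ 0.1   0.59 -0.61] tool axes xyz cols [[-0.9, -0.0, 0.43], [-0.43, 0.0, -0.9], [0.0, -1.0, -0.0]] j [ 1.09  0.31  0.01  1.51 -0.    1.32 -0.03]
sgn x vs u -1 shift n [-1.7035  0.0045 -1.0351] rot n [ 0.0006 -0.2844 -0.0003]
```

Emit:
drive_tool(motion=[{"dx": -0.1,"dy": -0.05,"dz": -0.06,"rx": 0,"ry": -0.03,"rz": 0},{"dx": -0.25,"dy": -0.1,"dz": -0.15,"rx": 0,"ry": -0.06,"rz": 0},{"dx": -0.4,"dy": -0.1,"dz": -0.24,"rx": 0,"ry": -0.09,"rz": 0},{"dx": -0.55,"dy": -0.1,"dz": -0.33,"rx": 0,"ry": -0.12,"rz": 0},{"dx": -0.7,"dy": -0.1,"dz": -0.42,"rx": 0,"ry": -0.15,"rz": 0},{"dx": -0.85,"dy": -0.1,"dz": -0.52,"rx": 0,"ry": -0.19,"rz": 0},{"dx": -0.85,"dy": -0.1,"dz": -0.52,"rx": 0,"ry": -0.22,"rz": 0},{"dx": -0.85,"dy": -0.1,"dz": -0.52,"rx": 0,"ry": -0.25,"rz": 0},{"dx": -0.85,"dy": -0.1,"dz": -0.52,"rx": 0,"ry": -0.284,"rz": 0},{"dx": -0.85,"dy": -0.1,"dz": -0.52,"rx": 0,"ry": -0.284,"rz": 0}], hand=0)

```text
t: 1.35
tcp_pos: [0.3978, -0.2471, 0.2206]
orientation: [-0.437, 0.557, -0.555, 0.437]
force: [0.6, -0.5, -0.0]
finger_gap: 0.0004
```

```bash
python3 -c "
from h import *
k=np.array([.5633,-.0013,0])
t=k+.003*u;t[2]=.19;rel(t)"
```

```text
t 1.35 tcp [ 0.3978 -0.2471  0.2206] F [ 0.56 -0.48 -0.  ] tool axes xyz cols [[-0.24, -0.0, 0.97], [-0.97, 0.0, -0.24], [-0.0, -1.0, -0.0]] j [ 0.77  0.14 -0.29  1.66  0.04  1.35  0.24]
sgn x vs u -1 shift n [-0.9368  0.1029  0.3413] rot n [ 0.0008 -0.0008 -0.0006]
```

Emit:
drive_tool(motion=[{"dx": -0.12,"dy": 0,"dz": 0.04,"rx": 0,"ry": 0,"rz": 0},{"dx": -0.28,"dy": 0,"dz": 0.1,"rx": 0,"ry": 0,"rz": 0},{"dx": -0.44,"dy": 0,"dz": 0.16,"rx": 0,"ry": 0,"rz": 0},{"dx": -0.6,"dy": 0,"dz": 0.22,"rx": 0,"ry": 0,"rz": 0},{"dx": -0.76,"dy": 0,"dz": 0.28,"rx": 0,"ry": 0,"rz": 0},{"dx": -0.9,"dy": 0.03,"dz": 0.33,"rx": 0,"ry": 0,"rz": 0},{"dx": -0.937,"dy": 0.08,"dz": 0.341,"rx": 0,"ry": 0,"rz": 0},{"dx": -0.937,"dy": 0.103,"dz": 0.341,"rx": 0,"ry": 0,"rz": 0},{"dx": -0.937,"dy": 0.103,"dz": 0.341,"rx": 0,"ry": 0,"rz": 0}], hand=0)

```text
t: 2.48
tcp_pos: [0.5628, -0.0008, 0.1891]
orientation: [-0.437, 0.558, -0.556, 0.435]
force: [0.1, 0.0, -1.0]
finger_gap: 0.0002
```

```bash
python3 -c "
from h import *
k=np.array([.5633,-.0013,0])
t=k+.003*u;t[2]=.1;rel(t)
d=bot.get_image('wrist');save('w1',d['frame'])
d=bot.get_image('scene');save('s1',cv2.resize(d['frame'][130:310,170:410],None,fx=3,fy=3))
"
```

```text
t 2.475 tcp [ 0.5628 -0.0008  0.1891] F [ 0.06  0.03 -1.02] tool axes xyz cols [[-0.24, -0.0, 0.97], [-0.97, 0.0, -0.24], [0.0, -1.0, -0.0]] j [ 0.31  0.38 -0.47  1.46  0.17  1.35 -0.41]
sgn x vs u -1 shift n [-0.009   0.2969  0.0031] rot n [ 0.0014 -0.0019  0.0001]
```

View pics/s1.png

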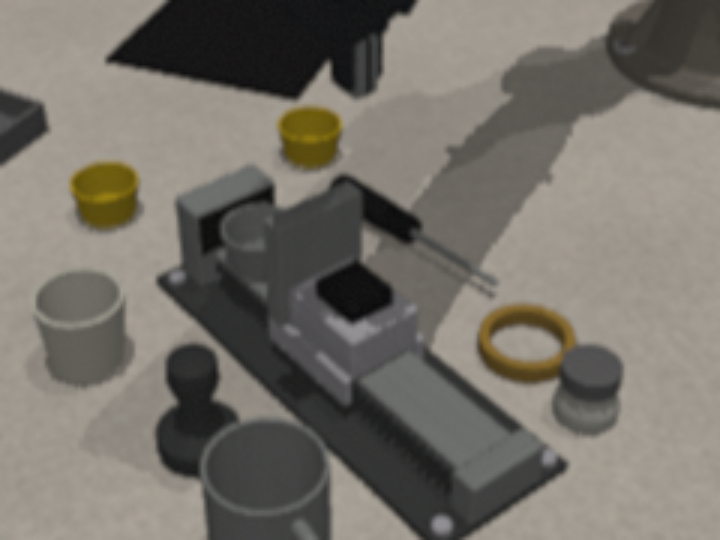

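View pics/w1.png

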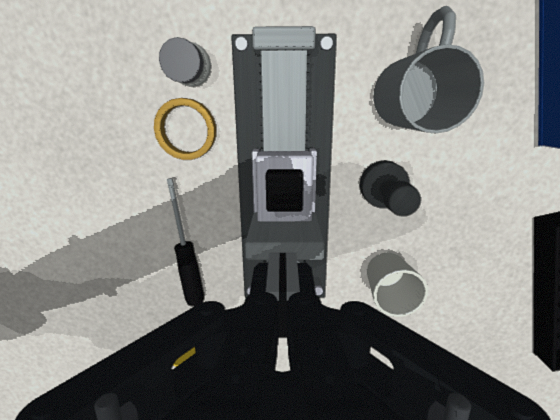

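The scene crop shows the shut tips at (355,90), straight above the key at (353,290). In the wrist view the fingers are centred on the bar line (u≈283). I go down to 4 mm above the key and then press in small steps.

```bash
python3 -c "
from h import *
d=np.load('/tmp/scene.npz');P=np.linalg.inv(d['pose'])
for p in([.5628,-.0008,.1891],[.5633,-.0013,.086]):
  c=P[:3,:3]@p+P[:3,3];q=d['camera_matrix']@c;print(q[:2]/q[2])"
```

```text
[288.28127355 178.89299303]
[287.64007873 223.09414592]
```

Emit:
drive_tool(motion=[{"dx": -0.009,"dy": 0.08,"dz": 0.003,"rx": 0,"ry": 0,"rz": 0},{"dx": -0.009,"dy": 0.18,"dz": 0.003,"rx": 0,"ry": 0,"rz": 0},{"dx": -0.009,"dy": 0.26,"dz": 0.003,"rx": 0,"ry": 0,"rz": 0},{"dx": -0.009,"dy": 0.31,"dz": 0.003,"rx": 0,"ry": 0,"rz": 0},{"dx": -0.009,"dy": 0.33,"dz": 0.003,"rx": 0,"ry": 0,"rz": 0},{"dx": -0.009,"dy": 0.33,"dz": 0.003,"rx": 0,"ry": 0,"rz": 0}], hand=0)

```text
t: 3.32
tcp_pos: [0.5654, 0.0017, 0.0918]
orientation: [-0.435, 0.558, -0.557, 0.435]
force: [0.3, -0.3, -0.1]
finger_gap: -0.0003
```

Emit:
drive_tool(motion=[{"dx": 0,"dy": 0.01,"dz": 0,"rx": 0,"ry": 0,"rz": 0},{"dx": 0,"dy": 0.02,"dz": 0,"rx": 0,"ry": 0,"rz": 0},{"dx": 0,"dy": 0.03,"dz": 0,"rx": 0,"ry": 0,"rz": 0},{"dx": 0,"dy": 0.03,"dz": 0,"rx": 0,"ry": 0,"rz": 0}], hand=0)

```text
t: 3.82
tcp_pos: [0.5652, 0.0018, 0.0825]
orientation: [-0.436, 0.558, -0.556, 0.435]
force: [0.0, -0.3, -0.0]
finger_gap: 0.0001
```

At TCP z = 0.0825 there is no contact yet. The earlier tip also projected about 17 px higher than computed, so I look before going further.

```bash
python3 -c "
from h import *
rel([.564,.0016,.07])
d=bot.get_image('scene');save('s2',cv2.resize(d['frame'][130:310,170:410],None,fx=3,fy=3))
d=bot.get_image('wrist');save('w2',d['frame'])
"
```

```text
t 3.825 tcp [0.5652 0.0018 0.0825] F [ 0.01 -0.27 -0.  ] tool axes xyz cols [[-0.24, -0.0, 0.97], [-0.97, 0.0, -0.24], [-0.0, -1.0, -0.0]] j [ 0.29  0.47 -0.45  1.61  0.22  1.11 -0.46]
sgn x vs u -1 shift n [ 0.0015  0.0416 -0.0035] rot n [ 0.0006 -0.0021 -0.0002]
```

View pics/s2.png

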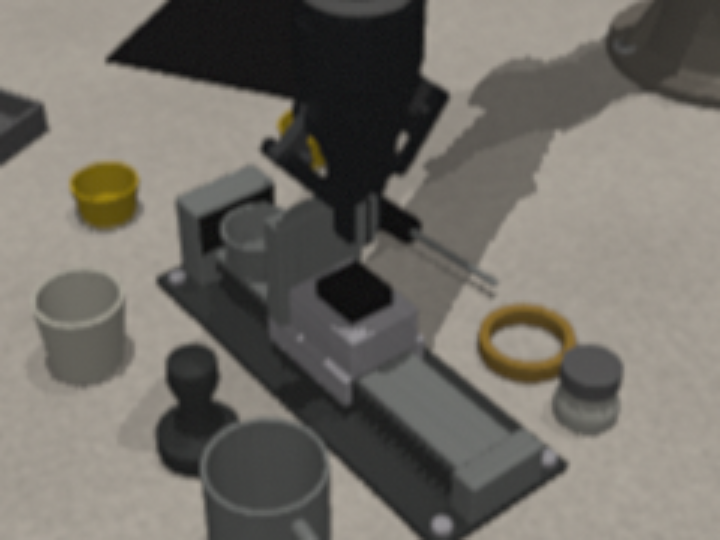

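View pics/w2.png

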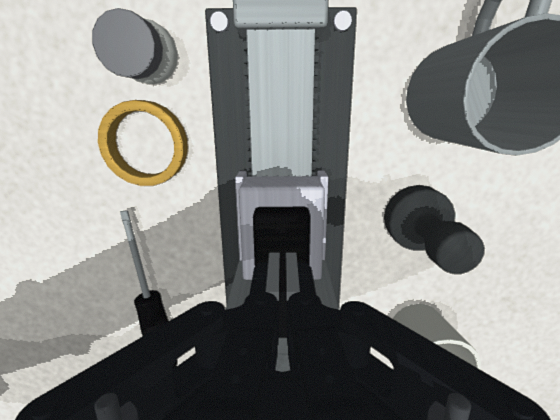

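The scene crop shows the tips at (360,240), well above the key at (353,290). I measure the tip in 3D from depth in both views.

```bash
python3 -c "
from h import *
s=bot.read_state();Rm=R.from_quat(s['orientation']).as_matrix();print(s['tcp_pos'])
d=bot.get_image('scene');W=pts(d)
m=d['z_map']
for v in range(196,224,2): print(v,[tuple((W[v,x]*1000).round().astype(int)) for x in (284,287,290,293,296)])
d=bot.get_image('wrist');T=np.eye(4);T[:3,:3]=Rm;T[:3,3]=s['tcp_pos'];W2=pts(d,T@d['tool_from_camera'])
print('wrist')
for v in range(205,300,8): print(v,[tuple((W2[v,x]*1000).round().astype(int)) for x in (265,273,282,292)])
print(d['tool_from_camera'].round(3))
"
```

```text
[0.56542725 0.00180086 0.08277071]
196 [(np.int64(584), np.int64(6), np.int64(167)), (np.int64(581), np.int64(10), np.int64(166)), (np.int64(578), np.int64(15), np.int64(167)), (np.int64(566), np.int64(13), np.int64(159)), (np.int64(557), np.int64(13), np.int64(154))]
198 [(np.int64(581), np.int64(4), np.int64(160)), (np.int64(576), np.int64(7), np.int64(158)), (np.int64(576), np.int64(13), np.int64(160)), (np.int64(568), np.int64(14), np.int64(156)), (np.int64(556), np.int64(12), np.int64(149))]
200 [(np.int64(581), np.int64(4), np.int64(154)), (np.int64(577), np.int64(7), np.int64(154)), (np.int64(575), np.int64(13), np.int64(155)), (np.int64(569), np.int64(15), np.int64(153)), (np.int64(556), np.int64(12), np.int64(144))]
202 [(np.int64(580), np.int64(3), np.int64(149)), (np.int64(578), np.int64(8), np.int64(151)), (np.int64(573), np.int64(11), np.int64(149)), (np.int64(566), np.int64(13), np.int64(146)), (np.int64(558), np.int64(14), np.int64(141))]
204 [(np.int64(582), np.int64(4), np.int64(146)), (np.int64(577), np.int64(8), np.int64(145)), (np.int64(575), np.int64(13), np.int6
[... 3857 characters left out ...]
t64(142))]
277 [(np.int64(561), np.int64(9), np.int64(143)), (np.int64(565), np.int64(12), np.int64(150)), (np.int64(569), np.int64(11), np.int64(150)), (np.int64(573), np.int64(11), np.int64(150))]
285 [(np.int64(561), np.int64(9), np.int64(150)), (np.int64(566), np.int64(12), np.int64(156)), (np.int64(569), np.int64(11), np.int64(156)), (np.int64(573), np.int64(10), np.int64(156))]
293 [(np.int64(563), np.int64(14), np.int64(163)), (np.int64(566), np.int64(12), np.int64(161)), (np.int64(569), np.int64(10), np.int64(160)), (np.int64(573), np.int64(10), np.int64(161))]
[[ 0.     0.95   0.313 -0.08 ]
 [ 0.    -0.313  0.95  -0.183]
 [ 1.    -0.    -0.     0.001]
 [ 0.     0.     0.     1.   ]]
```

Both views agree that the real tips end at z≈0.124 while the reported TCP is at 0.083. The tips sit about 41 mm behind the reported TCP, and xy is fine. I now measure the gripper profile against height, to keep the body off the 124 mm plate.

```bash
python3 -c "
from h import *
s=bot.read_state();Rm=R.from_quat(s['orientation']).as_matrix();p0=s['tcp_pos']
T=np.eye(4);T[:3,:3]=Rm;T[:3,3]=p0
v=np.array([-u[1],u[0],0])
for n in('scene','wrist','top'):
  d=bot.get_image(n);W=pts(d) if n!='wrist' else pts(d,T@d['tool_from_camera'])
  q=(W-p0);a=q@u;b=q@v;z=W[...,2]
  ok=(d['z_map']>0)&(abs(a)<.1)&(abs(b)<.12)
  print(n)
  for lo in np.arange(.12,.30,.01):
    m=ok&(z>lo)&(z<lo+.01)&~((a<-.03)&(z<.13))
    if m.sum()>5: print(round(lo,3),m.sum(),'u',(np.percentile(a[m],[1,99])*1000).round(),'v',(np.percentile(b[m],[1,99])*1000).round())
"
```

```text
scene
0.12 20 u [ 3. 14.] v [-12.  10.]
0.13 61 u [-5. 13.] v [-15.  12.]
0.14 68 u [-5. 14.] v [-15.  12.]
0.15 62 u [-1. 14.] v [-15.  11.]
0.16 71 u [ 8. 16.] v [-31.  24.]
0.17 172 u [-8. 16.] v [-36.  33.]
0.18 160 u [-13.  19.] v [-44.  42.]
0.19 202 u [-6. 20.] v [-54.  50.]
0.2 231 u [-4. 20.] v [-62.  55.]
0.21 319 u [-10.  22.] v [-63.  57.]
0.22 270 u [-4. 22.] v [-51.  43.]
0.23 156 u [-7. 21.] v [-44.  37.]
0.24 70 u [-8. 34.] v [-40. -10.]
0.25 195 u [-13.  40.] v [-39.  20.]
0.26 237 u [-14.  40.] v [-39.  22.]
0.27 242 u [-12.  40.] v [-39.  21.]
0.28 269 u [-11.  40.] v [-39.  20.]
0.29 360 u [-23.  39.] v [-37.  28.]
wrist
0.12 75 u [ 6. 11.] v [-11.   5.]
0.13 566 u [ 5. 11.] v [-15.  12.]
0.14 700 u [ 5. 11.] v [-15.  12.]
0.15 697 u [-8. 11.] v [-15.  12.]
0.16 1569 u [-11.  13.] v [-29.  26.]
0.17 5351 u [-9. 13.] v [-37.  34.]
0.18 6101 u [-10.  16.] v [-44.  41.]
0.19 9835 u [-10.  17.] v [-52.  49.]
0.2 12559 u [-3. 17.] v [-60.  56.]
0.21 7104 u [ 8. 19.] v [-62.  59.]
top
```

The fingers stay within ±22 mm along the bar up to 116 mm above the true tip, so the body clears the plate. The key should be met at reported TCP z≈0.045 and be fully down at about 0.035.

Emit:
drive_tool(motion=[{"dx": 0,"dy": 0.03,"dz": 0,"rx": 0,"ry": 0,"rz": 0},{"dx": 0,"dy": 0.06,"dz": 0,"rx": 0,"ry": 0,"rz": 0},{"dx": 0,"dy": 0.09,"dz": 0,"rx": 0,"ry": 0,"rz": 0},{"dx": 0,"dy": 0.105,"dz": 0,"rx": 0,"ry": 0,"rz": 0},{"dx": 0,"dy": 0.105,"dz": 0,"rx": 0,"ry": 0,"rz": 0}], hand=0)

```text
t: 4.8
tcp_pos: [0.5651, 0.0018, 0.0508]
orientation: [-0.436, 0.558, -0.556, 0.435]
force: [0.4, -0.0, 0.3]
finger_gap: -0.0002
```

Emit:
drive_tool(motion=[{"dx": 0,"dy": 0.01,"dz": 0,"rx": 0,"ry": 0,"rz": 0},{"dx": 0,"dy": 0.02,"dz": 0,"rx": 0,"ry": 0,"rz": 0},{"dx": 0,"dy": 0.03,"dz": 0,"rx": 0,"ry": 0,"rz": 0},{"dx": 0,"dy": 0.03,"dz": 0,"rx": 0,"ry": 0,"rz": 0}], hand=0)

```text
t: 5.3
tcp_pos: [0.5656, 0.0019, 0.0435]
orientation: [-0.435, 0.557, -0.557, 0.436]
force: [-1.7, -1.1, 8.6]
finger_gap: 0.0002
```

Contact was made at TCP z≈0.044 with 8.6 N, as predicted. I press on about 11 mm.

Emit:
drive_tool(motion=[{"dx": 0,"dy": 0.01,"dz": 0,"rx": 0,"ry": 0,"rz": 0},{"dx": 0,"dy": 0.02,"dz": 0,"rx": 0,"ry": 0,"rz": 0},{"dx": 0,"dy": 0.028,"dz": 0,"rx": 0,"ry": 0,"rz": 0},{"dx": 0,"dy": 0.034,"dz": 0,"rx": 0,"ry": 0,"rz": 0},{"dx": 0,"dy": 0.034,"dz": 0,"rx": 0,"ry": 0,"rz": 0}], hand=0)

```text
t: 5.92
tcp_pos: [0.5658, 0.0018, 0.0364]
orientation: [0.435, -0.557, 0.557, -0.435]
force: [-7.0, -0.7, 17.4]
finger_gap: -0.0003
```

Emit:
drive_tool(motion=[{"dx": 0,"dy": 0.01,"dz": 0,"rx": 0,"ry": 0,"rz": 0},{"dx": 0,"dy": 0.02,"dz": 0,"rx": 0,"ry": 0,"rz": 0},{"dx": 0,"dy": 0.025,"dz": 0,"rx": 0,"ry": 0,"rz": 0},{"dx": 0,"dy": 0.025,"dz": 0,"rx": 0,"ry": 0,"rz": 0},{"dx": 0,"dy": 0.025,"dz": 0,"rx": 0,"ry": 0,"rz": 0}], hand=0)

```text
t: 6.55
tcp_pos: [0.5664, 0.0026, 0.0361]
orientation: [0.435, -0.556, 0.558, -0.436]
force: [-13.3, -1.4, 36.3]
finger_gap: -0.0003
```

The force rose to 36 N with no further travel, so the key is at its bottom stop. I lift off and check it.

Emit:
drive_tool(motion=[{"dx": 0,"dy": -0.02,"dz": 0,"rx": 0,"ry": 0,"rz": 0},{"dx": 0,"dy": -0.1,"dz": 0,"rx": 0,"ry": 0,"rz": 0},{"dx": 0,"dy": -0.2,"dz": 0,"rx": 0,"ry": 0,"rz": 0},{"dx": 0,"dy": -0.3,"dz": 0,"rx": 0,"ry": 0,"rz": 0},{"dx": 0,"dy": -0.35,"dz": 0,"rx": 0,"ry": 0,"rz": 0},{"dx": 0,"dy": -0.35,"dz": 0,"rx": 0,"ry": 0,"rz": 0}], hand=0)

```text
t: 7.3
tcp_pos: [0.5669, 0.0029, 0.1418]
orientation: [0.435, -0.555, 0.559, -0.436]
force: [-0.5, -0.3, -0.7]
finger_gap: 0.0001
```

```bash
python3 -c "
from h import *
d=bot.get_image('scene');W=pts(d);save('s3',cv2.resize(d['frame'][130:310,170:410],None,fx=3,fy=3))
for v in (224,227,230): print(v,W[v,282:294:3,2].round(4))
z=W[...,2];m=np.zeros(z.shape,bool);m[185:225,255:300]=1;m&=(z>.119)&(z<.13);r=cv2.minAreaRect(W[m][:,:2].astype(np.float32));print('jaw',r,m.sum())
f=np.array([.5531,-.0431,0])-.009*u
t=f-.020*u;t[2]=.13;rel(t)
# basket from first top image
d=np.load('/tmp/top.npz');W=pts(d);z=W[...,2];q=W-f;a=q@u
m=(z>.062)&(z<.075)&(a<-.001)&(a>-.12)&(abs(q@np.array([-u[1],u[0],0]))<.04)
print(np.histogram(a[m],bins=np.arange(-.12,.005,.005)))
"
```

```text
224 [0.0768 0.0772 0.0754 0.0756]
227 [0.0764 0.0755 0.0762 0.0756]
230 [0.075  0.0763 0.0746 0.0754]
jaw ((0.5559582710266113, -0.039231330156326294), (0.020438961684703827, 0.07116369903087616), 75.9444351196289) 239
t 7.35 tcp [0.5659 0.0027 0.1406] F [-0.19 -0.14 -0.82] tool axes xyz cols [[-0.24, 0.0, 0.97], [-0.97, -0.0, -0.24], [0.0, -1.0, 0.0]] j [ 0.3   0.41 -0.46  1.54  0.19  1.23 -0.44]
sgn x vs u -1 shift n [ 0.2551  0.0356 -0.0039] rot n [-0.0009 -0.002   0.0005]
(array([ 0, 26, 22, 19, 20, 20, 23, 79, 38, 19, 16, 14, 12, 11, 11, 13, 15,
       25, 15,  0,  0,  0,  0,  0]), array([-1.20000000e-01, -1.15000000e-01, -1.10000000e-01, -1.05000000e-01,
       -1.00000000e-01, -9.50000000e-02, -9.00000000e-02, -8.50000000e-02,
       -8.00000000e-02, -7.50000000e-02, -7.00000000e-02, -6.50000000e-02,
       -6.00000000e-02, -5.50000000e-02, -5.00000000e-02, -4.50000000e-02,
       -4.00000000e-02, -3.50000000e-02, -3.00000000e-02, -2.50000000e-02,
       -2.00000000e-02, -1.50000000e-02, -1.00000000e-02, -5.00000000e-03,
        1.11022302e-16]))
```

View pics/s3.png

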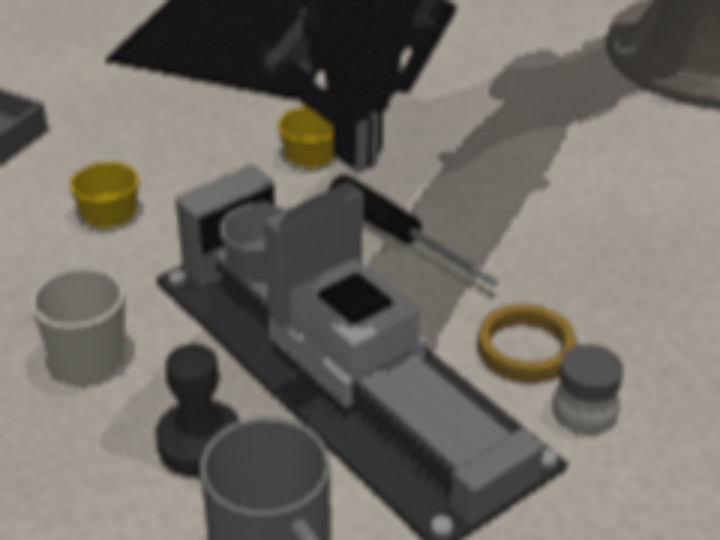

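Key top now reads 75.6 mm, so it is down and stays down; the jaw has not moved. I go over to the basket side at tip height about 0.18 and then descend to tip z≈0.092.

Emit:
drive_tool(motion=[{"dx": 0.06,"dy": 0,"dz": -0.004,"rx": 0,"ry": 0,"rz": 0},{"dx": 0.14,"dy": 0,"dz": -0.004,"rx": 0,"ry": 0,"rz": 0},{"dx": 0.22,"dy": 0,"dz": -0.004,"rx": 0,"ry": 0,"rz": 0},{"dx": 0.28,"dy": 0,"dz": -0.004,"rx": 0,"ry": 0,"rz": 0},{"dx": 0.28,"dy": 0,"dz": -0.004,"rx": 0,"ry": 0,"rz": 0},{"dx": 0.28,"dy": 0,"dz": -0.004,"rx": 0,"ry": 0,"rz": 0}], hand=0)

```text
t: 8.1
tcp_pos: [0.5444, -0.0774, 0.1405]
orientation: [0.435, -0.556, 0.558, -0.436]
force: [-0.3, 0.6, 0.0]
finger_gap: -0.0001
```

```bash
python3 -c "
from h import *
f=np.array([.5531,-.0431,0])-.009*u
t=f-.027*u;t[2]=.052;rel(t)
d=bot.get_image('scene');save('s4',cv2.resize(d['frame'][130:310,170:410],None,fx=3,fy=3))
"
```

```text
t 8.1 tcp [ 0.5444 -0.0774  0.1405] F [-0.26  0.61  0.03] tool axes xyz cols [[-0.24, 0.0, 0.97], [-0.97, -0.0, -0.24], [0.0, -1.0, 0.0]] j [ 0.44  0.38 -0.44  1.58  0.17  1.22 -0.28]
sgn x vs u -1 shift n [0.002  0.295  0.0005] rot n [-0.0007 -0.0017  0.0002]
```

View pics/s4.png

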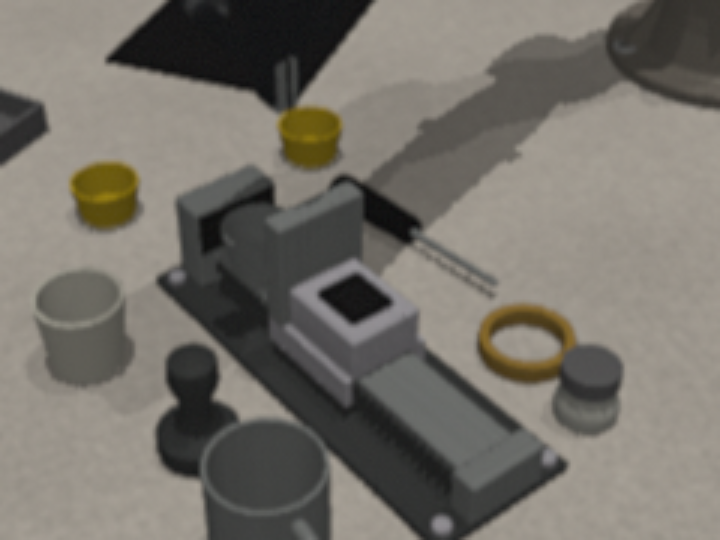

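The crop shows the tips at (285,105), above and on the basket side of the plate top at (315,210), with nothing in the way below. I descend to tip z≈0.094.

Emit:
drive_tool(motion=[{"dx": 0.002,"dy": 0.06,"dz": 0,"rx": 0,"ry": 0,"rz": 0},{"dx": 0.002,"dy": 0.13,"dz": 0,"rx": 0,"ry": 0,"rz": 0},{"dx": 0.002,"dy": 0.2,"dz": 0,"rx": 0,"ry": 0,"rz": 0},{"dx": 0.002,"dy": 0.26,"dz": 0,"rx": 0,"ry": 0,"rz": 0},{"dx": 0.002,"dy": 0.29,"dz": 0,"rx": 0,"ry": 0,"rz": 0},{"dx": 0.002,"dy": 0.29,"dz": 0,"rx": 0,"ry": 0,"rz": 0}], hand=0)

```text
t: 8.9
tcp_pos: [0.5444, -0.0767, 0.0532]
orientation: [0.436, -0.556, 0.557, -0.437]
force: [-0.5, -0.8, -0.2]
finger_gap: 0.0003
```

Emit:
drive_tool(motion=[{"dx": -0.015,"dy": 0,"dz": 0,"rx": 0,"ry": 0,"rz": 0},{"dx": -0.03,"dy": 0,"dz": 0,"rx": 0,"ry": 0,"rz": 0},{"dx": -0.045,"dy": 0,"dz": 0,"rx": 0,"ry": 0,"rz": 0},{"dx": -0.06,"dy": 0,"dz": 0,"rx": 0,"ry": 0,"rz": 0},{"dx": -0.075,"dy": 0,"dz": 0,"rx": 0,"ry": 0,"rz": 0},{"dx": -0.09,"dy": 0,"dz": 0,"rx": 0,"ry": 0,"rz": 0}], hand=0)

```text
t: 9.65
tcp_pos: [0.5507, -0.052, 0.0535]
orientation: [0.436, -0.556, 0.558, -0.436]
force: [-2.3, -4.7, 3.0]
finger_gap: 0.0001
```

```bash
python3 -c "
from h import *
f=np.array([.5531,-.0431,0])-.009*u
t=f+.067*u;t[2]=.054;rel(t)
d=bot.get_image('scene');save('s5',cv2.resize(d['frame'][130:310,170:410],None,fx=3,fy=3))
"
```

```text
t 9.65 tcp [ 0.5507 -0.052   0.0535] F [-2.27 -4.71  2.98] tool axes xyz cols [[-0.24, 0.0, 0.97], [-0.97, -0.0, -0.24], [0.0, -1.0, 0.0]] j [ 0.38  0.47 -0.42  1.69  0.22  1.03 -0.36]
sgn x vs u -1 shift n [-2.242e-01 -2.200e-03 -2.000e-04] rot n [-0.0005 -0.0015  0.0007]
```

View pics/s5.png

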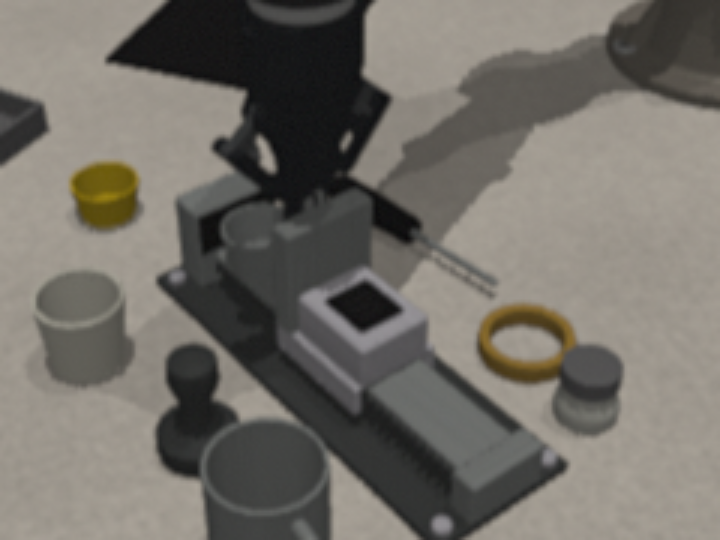

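The jaw slides at about 5 N, and its plate and key have shifted toward the end stop. I keep pushing.

Emit:
drive_tool(motion=[{"dx": -0.015,"dy": 0,"dz": 0,"rx": 0,"ry": 0,"rz": 0},{"dx": -0.03,"dy": 0,"dz": 0,"rx": 0,"ry": 0,"rz": 0},{"dx": -0.045,"dy": 0,"dz": 0,"rx": 0,"ry": 0,"rz": 0},{"dx": -0.06,"dy": 0,"dz": 0,"rx": 0,"ry": 0,"rz": 0},{"dx": -0.075,"dy": 0,"dz": 0,"rx": 0,"ry": 0,"rz": 0},{"dx": -0.09,"dy": 0,"dz": 0,"rx": 0,"ry": 0,"rz": 0},{"dx": -0.105,"dy": 0,"dz": 0,"rx": 0,"ry": 0,"rz": 0},{"dx": -0.12,"dy": 0,"dz": 0,"rx": 0,"ry": 0,"rz": 0},{"dx": -0.135,"dy": 0,"dz": 0,"rx": 0,"ry": 0,"rz": 0},{"dx": -0.15,"dy": 0,"dz": 0,"rx": 0,"ry": 0,"rz": 0},{"dx": -0.165,"dy": 0,"dz": 0,"rx": 0,"ry": 0,"rz": 0},{"dx": -0.18,"dy": 0,"dz": 0,"rx": 0,"ry": 0,"rz": 0},{"dx": -0.195,"dy": 0,"dz": 0,"rx": 0,"ry": 0,"rz": 0}], hand=0)

```text
t: 11.32
tcp_pos: [0.565, 0.0067, 0.0534]
orientation: [0.436, -0.556, 0.557, -0.437]
force: [-1.9, -4.8, 4.2]
finger_gap: 0.0004
```

Emit:
drive_tool(motion=[{"dx": -0.01,"dy": 0,"dz": 0,"rx": 0,"ry": 0,"rz": 0},{"dx": -0.02,"dy": 0,"dz": 0,"rx": 0,"ry": 0,"rz": 0},{"dx": -0.03,"dy": 0,"dz": 0,"rx": 0,"ry": 0,"rz": 0},{"dx": -0.04,"dy": 0,"dz": 0,"rx": 0,"ry": 0,"rz": 0},{"dx": -0.045,"dy": 0,"dz": 0,"rx": 0,"ry": 0,"rz": 0}], hand=0)

```text
t: 11.95
tcp_pos: [0.5682, 0.0202, 0.0534]
orientation: [0.436, -0.556, 0.557, -0.437]
force: [-3.1, -3.5, 3.5]
finger_gap: 0.0001
```

Emit:
drive_tool(motion=[{"dx": -0.01,"dy": 0,"dz": 0,"rx": 0,"ry": 0,"rz": 0},{"dx": -0.02,"dy": 0,"dz": 0,"rx": 0,"ry": 0,"rz": 0},{"dx": -0.03,"dy": 0,"dz": 0,"rx": 0,"ry": 0,"rz": 0},{"dx": -0.035,"dy": 0,"dz": 0,"rx": 0,"ry": 0,"rz": 0},{"dx": -0.035,"dy": 0,"dz": 0,"rx": 0,"ry": 0,"rz": 0}], hand=0)

```text
t: 12.58
tcp_pos: [0.5683, 0.0213, 0.0535]
orientation: [0.439, -0.555, 0.56, -0.431]
force: [-8.6, -14.6, 10.4]
finger_gap: -0.0003
```

```bash
python3 -c "
from h import *
d=bot.get_image('scene');save('s6',cv2.resize(d['frame'][130:310,170:410],None,fx=3,fy=3))
"
```

```text
(no output)
```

View pics/s6.png

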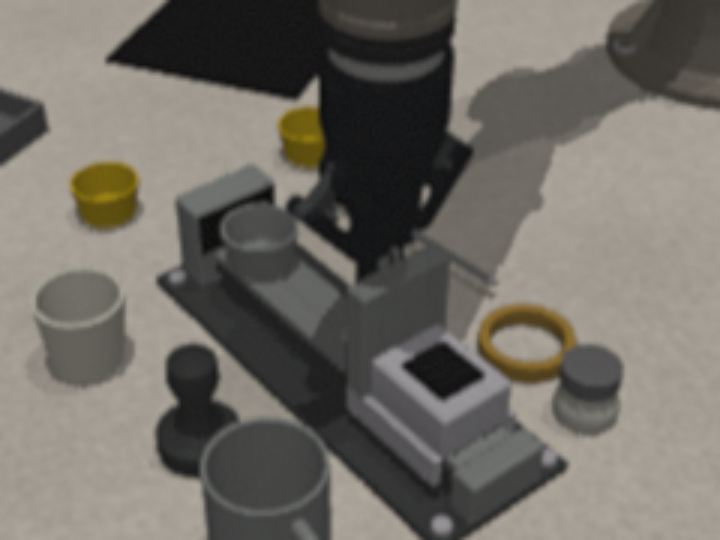

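The jaw has stopped: force rose to 17 N with only 1 mm of travel, and the carriage at (440,440) touches the end stop at (500,465). The basket at (258,240) still stands. I back off toward the basket by about 20 mm, staying above it, then go up and check.

Emit:
drive_tool(motion=[{"dx": 0.03,"dy": 0,"dz": 0,"rx": 0,"ry": 0,"rz": 0},{"dx": 0.07,"dy": 0,"dz": 0,"rx": 0,"ry": 0,"rz": 0},{"dx": 0.07,"dy": -0.1,"dz": 0,"rx": 0,"ry": 0,"rz": 0},{"dx": 0.07,"dy": -0.25,"dz": 0,"rx": 0,"ry": 0,"rz": 0},{"dx": 0.07,"dy": -0.4,"dz": 0,"rx": 0,"ry": 0,"rz": 0},{"dx": 0.25,"dy": -0.45,"dz": -0.2,"rx": 0,"ry": 0,"rz": 0},{"dx": 0.4,"dy": -0.45,"dz": -0.4,"rx": 0,"ry": 0,"rz": 0},{"dx": 0.55,"dy": -0.45,"dz": -0.5,"rx": 0,"ry": 0,"rz": 0},{"dx": 0.6,"dy": -0.45,"dz": -0.5,"rx": 0,"ry": 0,"rz": 0},{"dx": 0.6,"dy": -0.45,"dz": -0.5,"rx": 0,"ry": 0,"rz": 0}], hand=0)

```text
t: 13.88
tcp_pos: [0.3785, -0.1166, 0.1909]
orientation: [0.437, -0.556, 0.561, -0.43]
force: [1.0, 0.1, 0.8]
finger_gap: 0.0
```

Run:
```python
from h import *
d=bot.get_image('top');W=pts(d);save('t7',d['frame']);z=W[...,2]
d0=np.load('/tmp/top.npz')
sub=np.zeros(z.shape,bool);sub[150:250,175:345]=1
for nm,lo,hi in(('jaw',.116,.135),('key',.0745,.082)):
    m=cv2.morphologyEx((sub&(z>lo)&(z<hi)).astype(np.uint8),cv2.MORPH_OPEN,np.ones((3,3)))
    n,l,s,cc=cv2.connectedComponentsWithStats(m)
    for i in range(1,n):
        if s[i,4]>40:
            p=W[l==i];print(nm,s[i,4],cc[i].round(),np.median(p[:,2]).round(4),cv2.minAreaRect(p[:,:2].astype(np.float32)))
# basket before/after
f=np.array([.5531,-.0431,0])-.009*u
for nm,WW in(('before',pts(d0)),('after',W)):
    q=WW-f;a=q@u;b=q@np.array([-u[1],u[0],0]);m=(WW[...,2]>.062)&(WW[...,2]<.072)&(a<-.02)&(a>-.0855)&(abs(b)<.034)
    print(nm,m.sum(),a[m].min(),a[m].max(),b[m].min(),b[m].max())
dd=cv2.absdiff(d['frame'],d0['frame']);
print(bot.read_state()['tcp_pos'],bot.read_state()['force'])
```

```text
jaw 452 [237. 188.] 0.1241 ((0.5733925104141235, 0.040531449019908905), (0.018204644322395325, 0.06975642591714859), 76.17499542236328)
key 295 [214. 184.] 0.0768 ((0.5836173295974731, 0.08234398812055588), (0.03887900337576866, 0.03373446688055992), 78.9797134399414)
key 150 [342. 212.] 0.0765 ((0.53605055809021, -0.1412414014339447), (0.012655413709580898, 0.053535718470811844), 89.30030059814453)
key 41 [336. 229.] 0.0765 ((0.5039846897125244, -0.13184593617916107), (0.009401604533195496, 0.014199325814843178), 89.61671447753906)
before 233 -0.0848338520311174 -0.026903603595176306 -0.03070531510421231 0.03348171684177241
after 224 -0.08396388194106698 -0.026950851412469258 -0.031117012888945538 0.0319634413801267
[ 0.37980013 -0.11490995  0.19100882] [-0.27780382  0.78627018  0.12700278]
```

View pics/t7.png

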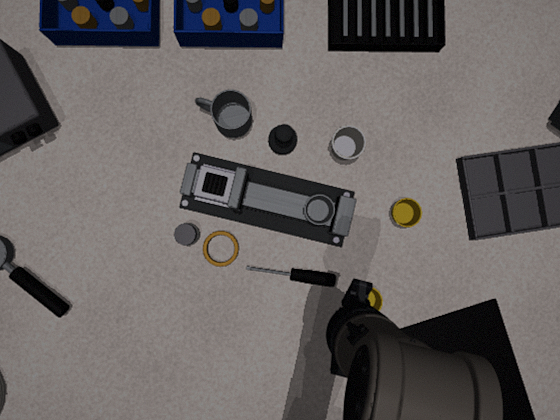

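Jaw travel was 86 mm from a start of about 84 mm, which gives an opening of about 170 mm. The key is at 76.8 mm (down), and the basket has not moved (extents agree to about 1 mm). In the top view all bystanders are at the same pixels as before, and the arm is clear at (360,300).

```bash
python3 -c "
from h import *
print(bot.sign_off())"
```

```text
the job is handed in; nothing more can be done
None
```

I pressed the release key right down, pushed the sliding jaw back to its stop with the shut fingers, moved the arm clear and handed the job in at about 14 s of the 45 s.

- **Key:** it bottomed at 36 N. Its top read about 76 mm right after I let go and 76.8 mm in the last check, so it stayed down. The jaw had not moved at that point.
- **Jaw:** it slid at about 5 N over 86 mm, then the force rose to about 17–20 N with only 1 mm more travel. That puts the opening at about 170 mm measured from the fixed jaw's face; measuring from the base plate's centre gave about 175 mm, about 5 mm more. The carriage is against the end stop in the picture.
- **Basket and bystanders:** the basket's outline agrees with the start to about 1 mm. The bystanders look unmoved in the before and after top views; I compared those by eye, not by measurement.
- **One disagreement:** the real fingertips sat about 41 mm behind the reported TCP. I noticed when no contact came at the expected height, measured it in the scene and wrist views, and allowed for it in every later move.

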